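Catch tray and pump stroke at the fittings counter

ROBOT

A 7-joint arm with a two-finger parallel gripper is mounted at the origin on the work surface. World frame = base frame: x ahead of the robot, y to its left, z up, the work surface at z = 0. Lengths are in m, angles in degrees, forces in N, time in s.
With the tool pointing down it reaches from about 0.425 to 0.875 m from the base axis. Payload 4.7 kg.
Tool frame: the origin (TCP) lies between the finger pads; the fingertips stand 11 mm ahead of it and the grasp point (between the pads) lies 8 mm behind it (env.tcp_to_tips is the distance from the TCP to the fingertips, in m); z points along the fingers, y is the line along which they close (so a half turn about z gives the same grasp; the last joint's range is limited). The gripper opens to 87 mm and grips with 3 to 60 N. Pads are 19 mm wide; open, the fingers measure 117 mm over their backs; the gripper's body (75 mm by 190 mm) begins 51 mm behind the grasp point.
Start: joints at [65.495, 18.392, -4.016, 83.108, 1.295, 78.541, -3.26], TCP at [0.278, -0.588, 0.234] pointing down, gripper open.
Joint ranges: [-163.93, 163.93], [-17.29, 119.83], [-79.2, 71.16], [3.27, 140.29], [-89.18, 269.18], [5.43, 117.66], [-154.24, 154.24]. Speed limits (degrees/s): [147.25, 147.25, 180, 180, 180, 180, 180].

INTERFACE

Orientations are given as [roll, pitch, yaw] about the fixed x, y, z axes, in that order (R = Rz(yaw) Ry(pitch) Rx(roll)).
In Python, from cell import env, viewer gives the robot as it stands.
- The arm moves only by the tool step_arm, never from a script. Its arguments are lists of equal length, an entry for each row: "delta_pos": the shift along the tool's x, y, z in units of 0.2 m (1.0 is 0.2 m), a list of three; "rot": the turn, a rotation vector about the tool's x, y, z in units of 1.5 rad (1.0 is 1.5 rad), a list of three; "gripper": the gripper command: -1 is shut, 1 is fully open, values between are in proportion. A call has 1 to 20 rows; each row is the pose to reach, as a shift and turn from the pose commanded when the call began, along the tool's axes at that moment; what a row does not reach only later rows make up. A row lasts 1/8 s, in which the tool goes at most 62.5 mm and 10.7 degrees, less where a joint would pass 70% of its speed; a pose out of reach is approached as far as the arm can. A call with a number of a shift or a turn outside -1 to 1 is refused whole. A call with a gripper value outside its range is refused whole. The fingers move at their own pace and stop on an object; "squeeze" is the grip in N (left out, the last holds). Time passes only in rows, so rows that repeat a pose let the fingers close. It gives the time, the measured TCP pose, the force, the opening and the grip force at its end, in the units of the state.
- env.get_obs(): the state, without advancing time (a new reading comes with each control period).
- viewer.read_camera(name): name is "scene" or "top"; returns a dict with "img" (480x640x3 uint8, red, green, blue), "fx", "fy", "cx", "cy" (pixels), "dist" ([k1, k2, p1, p2, k3] as OpenCV has them; the pictures are not rectified), "pose" (4x4, takes a point from camera to world coordinates). Camera axes: x right, y down, z forward; pixel columns grow to the right and rows downward; lengths in m; the calibration is good to about 2 mm. A picture is of the moment at which its call begins. There is no depth.
- env.sign_off(): hands the job in; it is judged then, once.
The state is a dict: "time_s": time; "qpos": joint angles; "joint_velocities": joint speeds; "effort": joint torques, N m; "tool_pos": TCP position; "tool_rot": TCP orientation; "force": force on the tool from outside, world axes, zero at the start; "wrist_torque": the same for the moment, N m; "grip_width": finger opening in m; "grasp_force": force on a finger pad.
Only numpy, scipy, OpenCV 4.12 (cv2) and the standard library are available. Lean on these libraries where they do the work, as an engineer would, in place of code of your own. Each camera call takes 0.05 s, during which the arm holds its last target. There are 200 camera calls.

TASK

Take the top tray off the nested stack without dragging up or shifting the two below it, and stand it upright on the counter with the pump canister's nozzle over its open mouth. With the tray let go and standing there, push the pump cap all the way down and let it spring back up. Do not work the pump with no tray under the nozzle, and leave the other things on the counter where they are.

Things in the scene. Friction and masses are not known exactly. Their poses are not given: they have to be found in the camera images.
- tray_top_center (a point): Top tray, to be used. Galvanised, 180 mm long (x) x 60 wide (y) x 56 high, 2 mm walls, rolled rim, about 0.26 kg. Upper 24 mm: upright collar; below, a flared tub narrowing to 160 x 40 outside at the floor. Point: its centre, 28 mm above its underside, z up. Stacked, trays sit 24 mm apart with 1.5 mm play, each shoulder on the rim below, so only collars show; the top collar spans 80 to 104 mm above the counter.
- tray_middle_center (a point): Middle tray of the stack, like the top one; stays. Point: its centre, 28 mm above its underside, z up, x along its length.
- tray_bottom_center (a point): Bottom tray of the stack, like the top one; stays, loose on the counter. Point: its centre, 28 mm above its underside, z up, x along its length.
- canister: White plastic pump canister with a grey band, bolted to the counter, 88 mm diameter, on a 104 mm steel foot disc; shoulders taper in from 135 mm up to a 42 mm neck whose top is 176 mm up. Origin at the centre of its underside, z up. The spout points along its -x axis.
- pump_cap (a joint): Travel of the sprung pump cap in m: 0 up, 0.020 fully down. The spring takes about 5 N to start and 13 N when fully down; it rises by itself when let go.
- cap_top (a point): Centre of the round flat top of the pump cap (50 mm diameter), on the canister's axis, 226 mm above the counter when up; moves down with the cap.
- nozzle_outlet (a point): Mouth of the spout, a 14 mm thick grey tube leaving the cap sideways: 95 mm from the canister's axis, 192 mm above the counter when up (spout's top 217 mm); moves down with the cap. It overhangs the counter, so a tray cannot be lowered onto its place from straight above but must come in low, from the side or the end.
- tee_center (a point): Bystander: copper tee fitting, 110 mm long, 44 mm thick, lying; point at its middle.
- elbow_center (a point): Bystander: copper elbow, about 80 x 80 mm, 40 mm thick, lying; point between its legs, 20 mm up.
- solder_spool_center (a point): Bystander: flat solder spool, 80 mm diameter, 30 mm high; point at its centre.
Not all that is in view belongs to the job. What is shaped like the part that bears tray_top_center but blue, red or yellow is not meant.

How it is judged (in metres and radians):
On the way, in this order (a step that is already met when the one before it is completed fails the run):
1. the top tray stands upright on the counter under the nozzle, let go, the other two still nested (x of nozzle_outlet in the frame of tray_top_center between -0.078 and 0.078 m and y of nozzle_outlet in the frame of tray_top_center between -0.022 and 0.022 m and height (world z) of tray_top_center between 0.022 and 0.034 m and angle between each of tray_top_center, tray_bottom_center's own z axis and vertical below 0.06 rad and contact force between tray_top and the fingers below 0.1 N and z of tray_middle_center in the frame of tray_bottom_center below 0.03 m and horizontal distance between tray_middle_center and tray_bottom_center below 0.008 m and height (world z) of tray_bottom_center below 0.034 m), for 0.2 s.
2. the pump cap is pressed down (past 16 of its 20 mm) with the tray standing under the nozzle (x of nozzle_outlet in the frame of tray_top_center between -0.078 and 0.078 m and y of nozzle_outlet in the frame of tray_top_center between -0.022 and 0.022 m and height (world z) of tray_top_center between 0.022 and 0.034 m and angle between tray_top_center's own z axis and vertical below 0.06 rad and value of joint pump_cap above 0.016 m), for 0.05 s.
3. the cap has sprung back up (value of joint pump_cap below 0.003 m), for 0.2 s.
At the end, for the whole second after the job is handed in: The top tray stands upright on the counter, released and still, the nozzle outlet over its mouth (within 78 mm of its centre along its length, 22 mm across); the cap is back up (under 3 mm); the other two trays stand on the counter, still nested (within 6 mm up, 8 mm sideways) (x of nozzle_outlet in the frame of tray_top_center between -0.078 and 0.078 m and y of nozzle_outlet in the frame of tray_top_center between -0.022 and 0.022 m and height (world z) of tray_top_center between 0.022 and 0.034 m and angle between each of tray_top_center, tray_bottom_center's own z axis and vertical below 0.06 rad and z of tray_middle_center in the frame of tray_bottom_center below 0.03 m and horizontal distance between tray_middle_center and tray_bottom_center below 0.008 m and height (world z) of tray_bottom_center below 0.034 m and value of joint pump_cap below 0.003 m and linear speed of tray_top below 0.02 m/s); the robot touches nothing.
It fails at once if the two lower trays are dragged up or shifted (more than 35 mm, or the middle one raised more than 15 mm out of the bottom one) (distance of any of tray_middle_center, tray_bottom_center from where it was at the start of the episode above 0.035 m or z of tray_middle_center in the frame of tray_bottom_center above 0.039 m).
It fails at once if the pump is worked (cap past 8 mm) while the top tray is not under the nozzle (value of joint pump_cap above 0.008 m and not (x of nozzle_outlet in the frame of tray_top_center between -0.078 and 0.078 m and y of nozzle_outlet in the frame of tray_top_center between -0.022 and 0.022 m and height (world z) of tray_top_center between 0.022 and 0.034 m and angle between tray_top_center's own z axis and vertical below 0.06 rad)).
It fails at once if a bystander is moved more than 30 mm (distance of any of tee_center, elbow_center, solder_spool_center from where it was at the start of the episode above 0.03 m).
It also fails if it takes over 64 s, if anything falls off the work surface, if the arm or the gripper's body presses on something with over 40 N, if the wrist force passes 120 N, or if a joint passes its speed limit or range.

## Working session

There is one attempt and no reset: what is moved stays moved. The work goes in short steps, Python scripts to look and compute and a tool call to move; the robot and the scene stay as the last step left them, time stands still between calls to the robot, and variables do not carry over. Pictures are saved under pics/ and viewed, at most 10 in all, crops included, and the job is handed in when it is done.

Besides the shell and the picture viewer there is one more tool, called after "Emit:" as a command line: name --argument value ..., lists and objects as JSON in quotes. step_arm: Moves the arm, as the interface text tells. Shifts and turns lie within -1 to 1; 1 stands for 0.2 m of shift or 1.5 rad of turn. Its arguments: {"type":"object","properties":{"delta_pos":{"type":"array"},"rot":{"type":"array"},"gripper":{"type":"array"},"squeeze":{"type":"number"}},"required":["delta_pos","rot","gripper"]}

```bash
ls; mkdir -p pics; python3 - <<'E'
from cell import env, viewer
import cv2,numpy as np
for n in("scene","top"):
    d=viewer.read_camera(n); cv2.imwrite(f"pics/{n}0.png",d["img"][:,:,::-1])
    print(n,d["fx"],d["fy"],d["cx"],d["cy"],d["dist"]); print(np.round(d["pose"],4).tolist())
o=env.get_obs(); print(o["time_s"],o["tool_pos"],o["tool_rot"],o["grip_width"])
E
```

```text
pics
scene 553.9522318697186 553.9522318697186 322.4146359856807 238.94250489818165 [0.03137584 0.         0.         0.         0.        ]
[[0.0441, 0.5358, -0.8432, 1.8368], [0.9987, -0.0441, 0.0242, -0.0178], [-0.0242, -0.8432, -0.5371, 0.9592], [0.0, 0.0, 0.0, 1.0]]
top 436.65396688039175 436.65396688039175 313.083287705836 246.24854164727859 [-0.03370296  0.          0.          0.          0.        ]
[[-0.0247, -0.993, 0.1158, 0.4465], [-0.9992, 0.0281, 0.0275, -0.0083], [-0.0305, -0.1151, -0.9929, 1.278], [0.0, 0.0, 0.0, 1.0]]
0.1 [ 0.27767415 -0.58718908  0.23256249] [-1.79901281e+02  7.01771767e-03  2.53187496e+01] 0.08718212651996071
```

View pics/scene0.png

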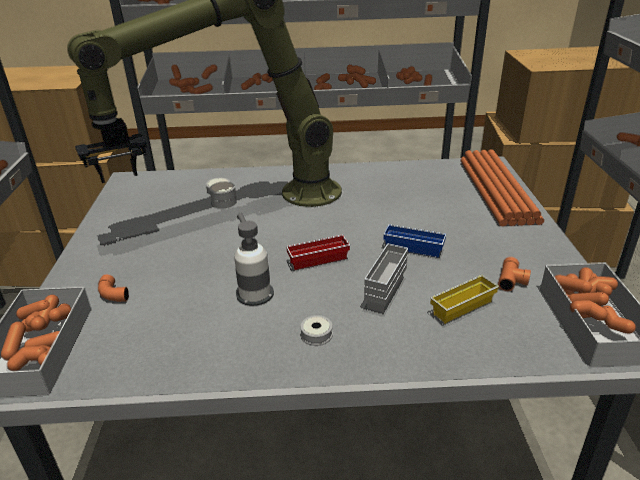

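View pics/top0.png

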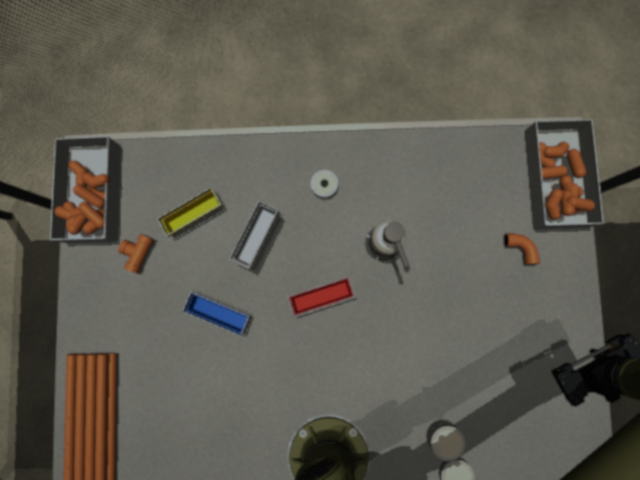

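The scene view shows a galvanised stack of three at (385,275). The top view shows it at (256,236), with the canister at scene (254,270) / top (388,240) and its spout pointing toward the robot. The tray-shaped candidates in the top view are:
- grey (256,236)
- blue (217,313)
- red (322,297)
- yellow (191,213)

Only the grey one is galvanised and stacked, so it is the one meant. I'll confirm this in an enlarged crop.

```bash
python3 - <<'E'
import cv2,numpy as np
t=cv2.imread("pics/top0.png"); s=cv2.imread("pics/scene0.png")
def c(i,x,y,w=100,h=75): return cv2.resize(i[y:y+h,x:x+w],(400,300),interpolation=cv2.INTER_CUBIC)
cv2.imwrite("pics/crop1.png",np.vstack([np.hstack([c(t,210,195),c(t,345,215)]),np.hstack([c(s,340,240),c(s,205,210)])]))
E
```

```text
(no output)
```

View pics/crop1.png

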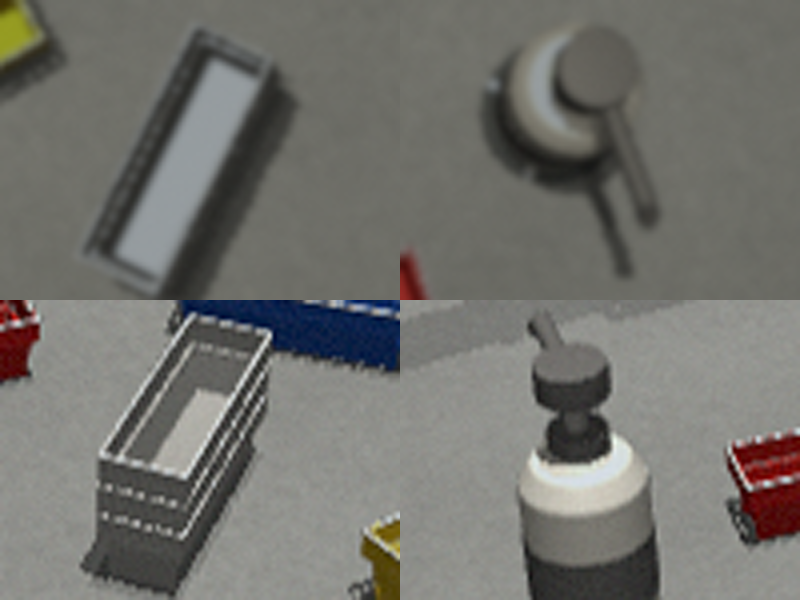

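The crop confirms the grey stack: three rims in the scene view. In the top view the rim corners are at (259.5,202), (279,210), (230.5,259.5) and (249.5,268). The cap centre is at (394.5,232) and the spout tip at (407,269).

```bash
cat > h.py <<'E'
import numpy as np,cv2
from cell import env,viewer
def ray(d,px):
    K=np.array([[d["fx"],0,d["cx"]],[0,d["fy"],d["cy"]],[0,0,1]])
    u=cv2.undistortPoints(np.array(px,float).reshape(-1,1,2),K,np.array(d["dist"]))[:,0]
    P=np.array(d["pose"]); return P[:3,3],np.c_[u,np.ones(len(u))]@P[:3,:3].T
def plane(d,px,z):
    o,r=ray(d,px); return o+r*((z-o[2])/r[:,2])[:,None]
def proj(d,p):
    P=np.linalg.inv(np.array(d["pose"])); K=np.array([[d["fx"],0,d["cx"]],[0,d["fy"],d["cy"]],[0,0,1]])
    return cv2.projectPoints(np.array(p,float).reshape(-1,1,3),cv2.Rodrigues(P[:3,:3])[0],P[:3,3],K,np.array(d["dist"]))[0][:,0]
def rim(c):
    # corner order: a-b short, c-d short
    m=c.mean(0); v=(c[0]+c[1]-c[2]-c[3]); w=(c[1]+c[3]-c[0]-c[2])/2
    return m, np.degrees(np.arctan2(v[1],v[0])), np.linalg.norm(v)/2, np.linalg.norm(w)
E
python3 - <<'E'
from h import *
np.set_printoptions(precision=4,suppress=True)
t=viewer.read_camera("top"); s=viewer.read_camera("scene")
print("tray top",*rim(plane(t,[(259.5,201.8),(278.8,210),(230.5,259.5),(249.5,268)],.104)))
print("tray sce",*rim(plane(s,[(365,279.2),(385.5,283.75),(387.5,243.75),(407.5,248)],.104)))
print("cap",plane(t,[(394.5,231.75)],.226),plane(s,[(247.5,225.75)],.226))
print("tip",plane(t,[(407.25,269.25)],.210), plane(s,[(205+140/4,210+15/4)],.21))
# canister foot, bystanders rough
print("spool",plane(t,[(324,184)],.03),"red",plane(t,[(322,297)],.056),"yellow",plane(t,[(191,213)],.056),"blue",plane(t,[(217,313)],.056),"tee",plane(t,[(138,253)],.03),"elbow",plane(t,[(522,248)],.03))
print("red corners", plane(t,[(290,297),(349,279),(297,316),(355,297)],.056))
E
```

```text
tray top [0.6199 0.1829 0.104 ] -27.39534313477877 0.17699886322304503 0.05783097917555908
tray sce [0.6275 0.1875 0.104 ] -27.304650586082197 0.17976585523697883 0.056467945404272156
cap [[ 0.5991 -0.1775  0.226 ]] [[ 0.6068 -0.1744  0.226 ]]
tip [[ 0.5082 -0.2068  0.21  ]] [[ 0.5144 -0.2028  0.21  ]]
spool [[ 0.7746 -0.0103  0.03  ]] red [[0.4464 0.0042 0.056 ]] yellow [[0.6953 0.3744 0.056 ]] blue [[0.4089 0.2987 0.056 ]] tee [[0.5867 0.539  0.03  ]] elbow [[ 0.5702 -0.5707  0.03  ]]
red corners [[ 0.4486  0.0934  0.056 ]
 [ 0.4944 -0.0724  0.056 ]
 [ 0.3957  0.0749  0.056 ]
 [ 0.4441 -0.0873  0.056 ]]
```

```bash
cat >> h.py <<'E'
from scipy.spatial.transform import Rotation as R
def plan(wps,start=None):
    """wps: (x,y,z,yaw). Prints shift/turn in call units from each pose to the next."""
    o=env.get_obs(); p=np.array(o["tool_pos"]); r=R.from_euler("xyz",o["tool_rot"],degrees=True)
    if start is not None: p=np.array(start[:3]); r=R.from_euler("xyz",[180,0,start[3]],degrees=True)
    for w in wps:
        q=np.array(w[:3]); s=R.from_euler("xyz",[180,0,w[3]],degrees=True)
        print(w,"d",np.round(r.inv().apply(q-p)/.2,3),"rot",np.round((r.inv()*s).as_rotvec()/1.5,3)); p,r=q,s
E
python3 -c "
from h import *
plan([(.42,-.43,.33,55),(.5,-.26,.33,85),(.57,-.07,.33,118),(.646,.1,.33,152.6),(.646,.174,.2,152.6)],(.278,-.588,.234,25.3))"
```

```text
(0.42, -0.43, 0.33, 55) d [ 0.98  -0.411 -0.48 ] rot [-0.     0.    -0.346]
(0.5, -0.26, 0.33, 85) d [ 0.926 -0.16  -0.   ] rot [ 0.     0.    -0.349]
(0.57, -0.07, 0.33, 118) d [0.977 0.266 0.   ] rot [ 0.     0.    -0.384]
(0.646, 0.1, 0.33, 152.6) d [0.572 0.735 0.   ] rot [-0.     0.    -0.403]
(0.646, 0.174, 0.2, 152.6) d [0.17  0.328 0.65 ] rot [0. 0. 0.]
```

Emit:
step_arm --delta_pos '[[0.3,-0.12,-0.4],[0.6,-0.25,-0.48],[0.98,-0.41,-0.48],[0.98,-0.41,-0.48],[0.98,-0.41,-0.48]]' --rot '[[0,0,-0.1],[0,0,-0.2],[0,0,-0.346],[0,0,-0.346],[0,0,-0.346]]' --gripper '[1,1,1,1,1]'

```text
time_s: 0.82
tool_pos: [0.4251, -0.4244, 0.3308]
tool_rot: [179.9, -0.1, 55.7]
force: [-0.7, -0.6, -0.1]
grip_width: 0.0869
grasp_force: 0.0
```

Emit:
step_arm --delta_pos '[[0.926,-0.16,0],[0.926,-0.16,0],[0.926,-0.16,0],[0.926,-0.16,0]]' --rot '[[0,0,-0.349],[0,0,-0.349],[0,0,-0.349],[0,0,-0.349]]' --gripper '[1,1,1,1]'

```text
time_s: 1.32
tool_pos: [0.5021, -0.2539, 0.3298]
tool_rot: [179.9, -0.1, 85.6]
force: [-0.3, -0.4, 0.2]
grip_width: 0.0871
grasp_force: 0.0
```

Emit:
step_arm --delta_pos '[[0.977,0.266,0],[0.977,0.266,0],[0.977,0.266,0],[0.977,0.266,0]]' --rot '[[0,0,-0.384],[0,0,-0.384],[0,0,-0.384],[0,0,-0.384]]' --gripper '[1,1,1,1]'

```text
time_s: 1.82
tool_pos: [0.5704, -0.0657, 0.3294]
tool_rot: [180.0, -0.1, 118.4]
force: [0.3, -0.5, 0.4]
grip_width: 0.0868
grasp_force: 0.0
```

Emit:
step_arm --delta_pos '[[0.572,0.735,0],[0.572,0.735,0],[0.572,0.735,0],[0.572,0.735,0],[0.572,0.735,0]]' --rot '[[0,0,-0.403],[0,0,-0.403],[0,0,-0.403],[0,0,-0.403],[0,0,-0.403]]' --gripper '[1,1,1,1,1]'

```text
time_s: 2.45
tool_pos: [0.6463, 0.0983, 0.3284]
tool_rot: [-179.9, -0.0, 152.5]
force: [-0.2, -1.0, -0.6]
grip_width: 0.0869
grasp_force: 0.0
```

Emit:
step_arm --delta_pos '[[0.17,0.328,0.4],[0.17,0.328,0.85],[0.17,0.328,0.85],[0.17,0.328,0.85],[0.17,0.328,0.85]]' --rot '[[0,0,0],[0,0,0],[0,0,0],[0,0,0],[0,0,0]]' --gripper '[1,1,1,1,1]'

```text
time_s: 3.08
tool_pos: [0.6472, 0.1724, 0.1616]
tool_rot: [180.0, 0.1, 152.5]
force: [0.8, -0.7, 0.2]
grip_width: 0.0873
grasp_force: 0.0
```

```bash
python3 - <<'E'
from h import *
print(env.get_obs()["tool_pos"])
t=viewer.read_camera("top")["img"][:,:,::-1]; s=viewer.read_camera("scene")["img"][:,:,::-1]
c=lambda i,x,y: cv2.resize(i[y:y+100,x:x+67],(400,600),interpolation=cv2.INTER_CUBIC)
cv2.imwrite("pics/near.png",np.hstack([c(t,222,185),c(s,352,200)]))
E
```

```text
[0.64721631 0.17235309 0.16155533]
```

View pics/near.png

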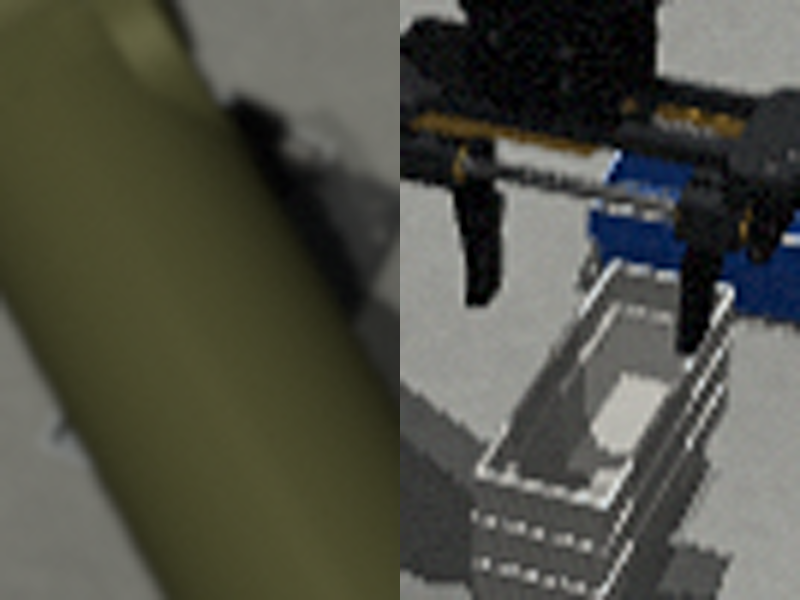

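```bash
python3 - <<'E'
from h import *
np.set_printoptions(precision=4,suppress=True)
s=viewer.read_camera("scene")
a=plane(s,[(365.3,250.8),(400.2,258.7)],.1505); print("tips",a,a.mean(0),np.linalg.norm(a[0]-a[1]))
print(np.degrees(np.arctan2(*(a[0]-a[1])[[1,0]])))
c=lambda x,y:(352+(x-400)/5.97,200+y/6)
m=rim(plane(s,[c(485,475),c(605,503),c(613,262),c(732,290)],.104)); print(m)
print(env.get_obs()["tool_pos"])
# predicted rim pixels vs. hypothesis
E
```

```text
tips [[0.6343 0.1282 0.1505]
 [0.6776 0.2129 0.1505]] [0.6559 0.1706 0.1505] 0.09513500049976872
-117.05492325677915
(array([0.6279, 0.189 , 0.104 ]), np.float64(-26.690002020061794), np.float64(0.178396797847002), np.float64(0.05627807484358377))
[0.6477 0.1736 0.163 ]
```

Emit:
step_arm --delta_pos '[[0,0.012,0.1],[0,0.012,0.2],[0,0.012,0.28],[0,0.012,0.335],[0,0.012,0.335],[0,0.012,0.335]]' --rot '[[0,0,0],[0,0,0],[0,0,0],[0,0,0],[0,0,0],[0,0,0]]' --gripper '[1,1,1,1,1,1]'

```text
time_s: 3.98
tool_pos: [0.6471, 0.1769, 0.093]
tool_rot: [180.0, 0.0, 152.7]
force: [-0.2, 0.2, -0.2]
grip_width: 0.0871
grasp_force: 0.0
```

Emit:
step_arm --delta_pos '[[0,0,0],[0,0,0],[0,0,0],[0,0,0],[0,0,0],[0,0,0],[0,0,0],[0,0,0]]' --rot '[[0,0,0],[0,0,0],[0,0,0],[0,0,0],[0,0,0],[0,0,0],[0,0,0],[0,0,0]]' --gripper '[0.7,0.6,0.5,0.4,0.3,0.2,0.1,0.0]' --squeeze 8

```text
time_s: 4.97
tool_pos: [0.6466, 0.1764, 0.0925]
tool_rot: [-180.0, 0.0, 152.7]
force: [-0.7, -1.1, 0.4]
grip_width: 0.0597
grasp_force: 8.0
```

Emit:
step_arm --delta_pos '[[0,0,0],[0,0,0],[0,0,-0.02],[0,0,-0.02],[0,0,-0.02],[0,0,-0.02],[0,0,-0.02]]' --rot '[[0,0,0],[0,0,0],[0,0,0],[0,0,0],[0,0,0],[0,0,0],[0,0,0]]' --gripper '[0.55,0.55,0.55,0.55,0.2,-0.5,-1]' --squeeze 10

```text
time_s: 5.85
tool_pos: [0.6466, 0.1765, 0.0965]
tool_rot: [-180.0, -0.0, 152.7]
force: [-0.7, 0.1, 0.6]
grip_width: 0.0603
grasp_force: 10.0
```

Emit:
step_arm --delta_pos '[[0,0,0],[0,0,0],[0,0,-0.02],[0,0,-0.04],[0,0,-0.06],[0,0,-0.08],[0,0,-0.11],[0,0,-0.15],[0,0,-0.2],[0,0,-0.25],[0,0,-0.3],[0,0,-0.35]]' --rot '[[0,0,0],[0,0,0],[0,0,0],[0,0,0],[0,0,0],[0,0,0],[0,0,0],[0,0,0],[0,0,0],[0,0,0],[0,0,0],[0,0,0]]' --gripper '[-1,-1,-1,-1,-1,-1,-1,-1,-1,-1,-1,-1]' --squeeze 40

```text
time_s: 7.35
tool_pos: [0.6468, 0.1766, 0.1673]
tool_rot: [180.0, 0.0, 152.7]
force: [-0.1, 0.7, -2.2]
grip_width: 0.0595
grasp_force: 40.0
```

```bash
python3 - <<'E'
from h import *
s=viewer.read_camera("scene")["img"][:,:,::-1]
cv2.imwrite("pics/lift.png",cv2.resize(s[190:320,310:480],(785,600),interpolation=cv2.INTER_CUBIC))
E
```

```text
(no output)
```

View pics/lift.png

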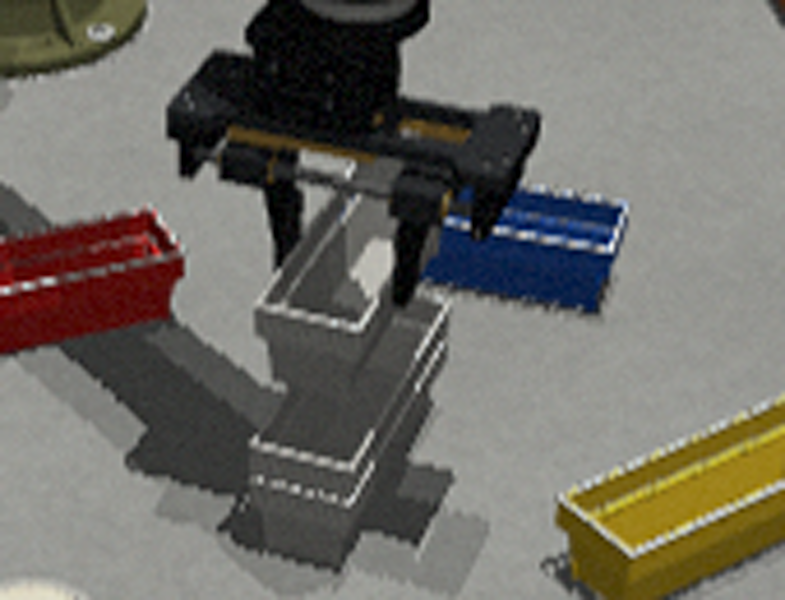

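The wrist reads about 2.2 N, which is one tray's weight. In the crop the top tray is level in the gripper, and the other two are still nested with rims at (310,450) and (310,490). I'll carry it over the canister to the -y side.

```bash
python3 -c "
from h import *
plan([(.646,.176,.36,152.6),(.62,0,.36,140),(.60,-.17,.36,125),(.585,-.33,.36,107.5),(.576,-.405,.20,107.5),(.576,-.405,.07,107.5)],(.6467,.1766,.167,152.6))"
```

```text
(0.646, 0.176, 0.36, 152.6) d [ 0.002 -0.004 -0.965] rot [0. 0. 0.]
(0.62, 0, 0.36, 140) d [-0.29  -0.841 -0.   ] rot [ 0.    -0.     0.147]
(0.6, -0.17, 0.36, 125) d [-0.47  -0.715 -0.   ] rot [ 0.    -0.     0.175]
(0.585, -0.33, 0.36, 107.5) d [-0.612 -0.52  -0.   ] rot [ 0.    -0.     0.204]
(0.576, -0.405, 0.2, 107.5) d [-0.344 -0.156  0.8  ] rot [0. 0. 0.]
(0.576, -0.405, 0.07, 107.5) d [ 0.   -0.    0.65] rot [0. 0. 0.]
```

Emit:
step_arm --delta_pos '[[0,0,-0.12],[0,0,-0.3],[0,0,-0.5],[0,0,-0.7],[0,0,-0.85],[0,0,-0.965],[0,0,-0.965]]' --rot '[[0,0,0],[0,0,0],[0,0,0],[0,0,0],[0,0,0],[0,0,0],[0,0,0]]' --gripper '[-1,-1,-1,-1,-1,-1,-1]'

```text
time_s: 8.28
tool_pos: [0.6472, 0.1774, 0.3616]
tool_rot: [179.8, 0.1, 152.7]
force: [0.6, -0.5, -2.8]
grip_width: 0.0595
grasp_force: 40.0
```

Emit:
step_arm --delta_pos '[[-0.03,-0.08,0],[-0.08,-0.24,0],[-0.15,-0.43,0],[-0.22,-0.64,0],[-0.29,-0.84,0]]' --rot '[[0,0,0.015],[0,0,0.04],[0,0,0.075],[0,0,0.11],[0,0,0.147]]' --gripper '[-1,-1,-1,-1,-1]'

```text
time_s: 8.9
tool_pos: [0.6199, -0.0027, 0.3578]
tool_rot: [-179.8, -0.1, 139.8]
force: [0.4, -0.7, -3.8]
grip_width: 0.0596
grasp_force: 40.0
```

Emit:
step_arm --delta_pos '[[-0.12,-0.18,0],[-0.24,-0.36,0],[-0.36,-0.54,0],[-0.47,-0.715,0]]' --rot '[[0,0,0.044],[0,0,0.088],[0,0,0.13],[0,0,0.175]]' --gripper '[-1,-1,-1,-1]'

```text
time_s: 9.4
tool_pos: [0.5996, -0.1725, 0.3578]
tool_rot: [-179.9, -0.1, 124.7]
force: [0.3, -0.4, -3.4]
grip_width: 0.0599
grasp_force: 40.0
```

Emit:
step_arm --delta_pos '[[-0.15,-0.13,0],[-0.3,-0.26,0],[-0.45,-0.39,0],[-0.55,-0.47,0],[-0.612,-0.52,0],[-0.612,-0.52,0]]' --rot '[[0,0,0.051],[0,0,0.1],[0,0,0.15],[0,0,0.19],[0,0,0.204],[0,0,0.204]]' --gripper '[-1,-1,-1,-1,-1,-1]'

```text
time_s: 10.15
tool_pos: [0.5865, -0.3298, 0.3591]
tool_rot: [-180.0, -0.0, 107.4]
force: [0.2, 1.3, -2.3]
grip_width: 0.0593
grasp_force: 40.0
```

Emit:
step_arm --delta_pos '[[-0.15,-0.07,0.1],[-0.344,-0.156,0.25],[-0.344,-0.156,0.42],[-0.344,-0.156,0.6],[-0.344,-0.156,0.75],[-0.344,-0.156,0.8],[-0.344,-0.156,0.8]]' --rot '[[0,0,0],[0,0,0],[0,0,0],[0,0,0],[0,0,0],[0,0,0],[0,0,0]]' --gripper '[-1,-1,-1,-1,-1,-1,-1]'

```text
time_s: 11.02
tool_pos: [0.5779, -0.4029, 0.1998]
tool_rot: [180.0, -0.0, 107.6]
force: [0.6, 0.1, -1.8]
grip_width: 0.0597
grasp_force: 40.0
```

Emit:
step_arm --delta_pos '[[0,0,0.15],[0,0,0.35],[0,0,0.5],[0,0,0.6],[0,0,0.65],[0,0,0.65]]' --rot '[[0,0,0],[0,0,0],[0,0,0],[0,0,0],[0,0,0],[0,0,0]]' --gripper '[-1,-1,-1,-1,-1,-1]'

```text
time_s: 11.78
tool_pos: [0.5776, -0.4042, 0.07]
tool_rot: [180.0, 0.0, 107.5]
force: [0.2, -0.6, -3.4]
grip_width: 0.0597
grasp_force: 40.0
```

```bash
python3 - <<'E'
from h import *
t=viewer.read_camera("top")["img"][:,:,::-1]; s=viewer.read_camera("scene")["img"][:,:,::-1]
c=lambda i,x,y: cv2.resize(i[y:y+140,x:x+187],(800,600),interpolation=cv2.INTER_CUBIC)
a=c(t,340,190);b=c(s,110,170)
cv2.imwrite("pics/side.png",np.vstack([cv2.resize(a[:, :],(600,450))[:300],cv2.resize(b,(600,450))[150:450]]))
cv2.imwrite("pics/side_top.png",t); cv2.imwrite("pics/side_scene.png",s)
E
```

```text
(no output)
```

View pics/side.png

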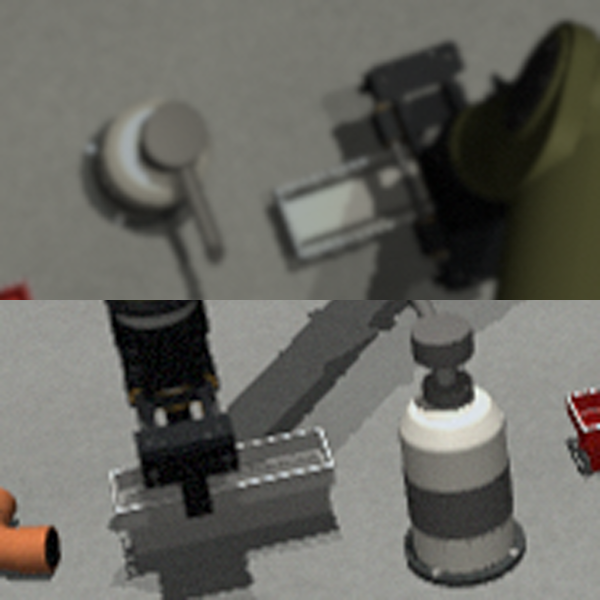

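The top crop shows the tray held low beside the spout, with near-end rim corners at (275,190) and (298,263), and the spout tip at (215,258). The scene crop shows it level, with rim corners (111,472), (118,512), (328,430) and (334,470). Next I'll compute its position relative to the nozzle.

```bash
python3 - <<'E'
from h import *
np.set_printoptions(precision=4,suppress=True)
t=viewer.read_camera("top"); s=viewer.read_camera("scene")
T=lambda x,y:(340+x/3.2086,190+y/3.2143); S=lambda x,y:(110+x/3.2086,170+(y-150)/3.2143)
p=env.get_obs()["tool_pos"]
e=plane(t,[T(275,190),T(298,263)],.0775); print("top end corners",e,e.mean(0))
cap=plane(t,[T(174,134)],.226)[0]; tip=plane(t,[T(215,256)],.21)[0]; print("cap,tip",cap,tip,np.degrees(np.arctan2(*(tip-cap)[[1,0]])))
r=rim(plane(s,[S(328,430),S(334,470),S(111,472),S(118,512)],.0775)); print("scene rim",r); print("cap s",plane(s,[S(443,333)],.226))
a=np.radians(107.5); ax=np.array([np.cos(a),np.sin(a)]); wy=np.array([np.sin(a),-np.cos(a)])
print("tcp",p, "end rel tcp (along,across)",(e.mean(0)[:2]-p[:2])@ax,(e.mean(0)[:2]-p[:2])@wy)
print("scene centre rel tcp",(r[0][:2]-p[:2])@ax,(r[0][:2]-p[:2])@wy)
for nm,c,b in(("top",cap,e.mean(0)[:2]),("scene",plane(s,[S(443,333)],.226)[0],r[0][:2]+.09*ax)):
    n=c[:2]-.095*wy if nm=="" else c[:2]-.095*np.array([.953,.301])
    print(nm,"nozzle",n,"rel tray end along,across",(n-b)@ax,(n-b)@wy)
E
```

```text
top end corners [[ 0.5699 -0.2848  0.0775]
 [ 0.5069 -0.301   0.0775]] [ 0.5384 -0.2929  0.0775]
cap,tip [ 0.5992 -0.1769  0.226 ] [ 0.5073 -0.2062  0.21  ] -162.3188223170509
scene rim (array([ 0.5776, -0.3759,  0.0775]), np.float64(105.19103954576069), np.float64(0.1819730574330891), np.float64(0.062011221161376334))
cap s [[ 0.6129 -0.1725  0.226 ]]
tcp [ 0.5782 -0.4047  0.0711] end rel tcp (along,across) 0.11856825126216117 -0.004288906009162485
scene centre rel tcp 0.027661925727656356 0.008127374992834866
top nozzle [ 0.5087 -0.2055] rel tray end along,across 0.09230464355270974 -0.002061823905197196
scene nozzle [ 0.5223 -0.2011] rel tray end along,across 0.09326100653627073 -0.00017023260303026047
```

Emit:
step_arm --delta_pos '[[0.04,0,0],[0.12,0,0],[0.22,0,0],[0.32,0,0],[0.42,0,0],[0.52,0,0],[0.6,-0.005,0],[0.64,-0.005,0],[0.64,-0.005,0],[0.64,-0.005,0]]' --rot '[[0,0,0],[0,0,0],[0,0,0],[0,0,0],[0,0,0],[0,0,0],[0,0,0],[0,0,0],[0,0,0],[0,0,0]]' --gripper '[-1,-1,-1,-1,-1,-1,-1,-1,-1,-1]'

```text
time_s: 13.22
tool_pos: [0.538, -0.2833, 0.0696]
tool_rot: [180.0, 0.0, 107.4]
force: [-0.0, 0.0, -2.3]
grip_width: 0.0599
grasp_force: 40.0
```

Emit:
step_arm --delta_pos '[[0,0,0.03],[0,0,0.055],[0,0,0.075],[0,0,0.09],[0,0,0.1],[0,0,0.1]]' --rot '[[0,0,0],[0,0,0],[0,0,0],[0,0,0],[0,0,0],[0,0,0]]' --gripper '[-1,-1,-1,-1,-1,-1]'

```text
time_s: 13.98
tool_pos: [0.5378, -0.2823, 0.0494]
tool_rot: [-180.0, -0.0, 107.5]
force: [0.5, 0.2, -2.7]
grip_width: 0.0601
grasp_force: 40.0
```

Still carrying the weight, so I'll lower in 1 mm steps.

Emit:
step_arm --delta_pos '[[0,0,0.005],[0,0,0.01],[0,0,0.01],[0,0,0.01]]' --rot '[[0,0,0],[0,0,0],[0,0,0],[0,0,0]]' --gripper '[-1,-1,-1,-1]'

```text
time_s: 14.48
tool_pos: [0.5381, -0.2825, 0.0485]
tool_rot: [180.0, 0.0, 107.5]
force: [-3.0, 1.0, 5.2]
grip_width: 0.0595
grasp_force: 40.0
```

Emit:
step_arm --delta_pos '[[0,0,0],[0,0,0],[0,0,0],[0,0,0],[0,0,0],[0,0,0]]' --rot '[[0,0,0],[0,0,0],[0,0,0],[0,0,0],[0,0,0],[0,0,0]]' --gripper '[0.45,0.55,0.7,0.8,0.8,0.8]' --squeeze 5

```text
time_s: 15.22
tool_pos: [0.5379, -0.2824, 0.0475]
tool_rot: [180.0, 0.0, 107.5]
force: [0.5, 0.3, 0.4]
grip_width: 0.0777
grasp_force: 0.0
```

Emit:
step_arm --delta_pos '[[0,0,-0.1],[0,0,-0.25],[-0.1,0,-0.4],[-0.3,0,-0.6],[-0.5,0,-0.85],[-0.5,0,-1],[-0.5,0,-1],[-0.5,0,-1]]' --rot '[[0,0,0],[0,0,0],[0,0,0],[0,0,0],[0,0,0],[0,0,0],[0,0,0],[0,0,0]]' --gripper '[0.8,0.8,0.8,0.8,0.8,0.8,0.8,0.8]'

```text
time_s: 16.23
tool_pos: [0.5678, -0.377, 0.2475]
tool_rot: [-180.0, -0.0, 107.5]
force: [0.2, 0.2, -0.5]
grip_width: 0.078
grasp_force: 0.0
```

Emit:
step_arm --delta_pos '[[-0.2,0,-0.2],[-0.3,0,-0.5],[-0.3,0,-0.7],[-0.3,0,-0.7],[-0.3,0,-0.7]]' --rot '[[0,0,0],[0,0,0],[0,0,0],[0,0,0],[0,0,0]]' --gripper '[-1,-1,-1,-1,-1]'

```text
time_s: 16.85
tool_pos: [0.5858, -0.4342, 0.3856]
tool_rot: [-179.9, -0.1, 107.5]
force: [-0.6, 0.4, -0.9]
grip_width: 0.0363
grasp_force: 0.0
```

```bash
python3 - <<'E'
from h import *
t=viewer.read_camera("top")["img"][:,:,::-1]; s=viewer.read_camera("scene")["img"][:,:,::-1]
cv2.imwrite("pics/placed.png",np.vstack([cv2.resize(t[205:295,340:520],(600,300),interpolation=2),cv2.resize(s[205:305,150:350],(600,300),interpolation=2)]))
E
```

```text
(no output)
```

View pics/placed.png

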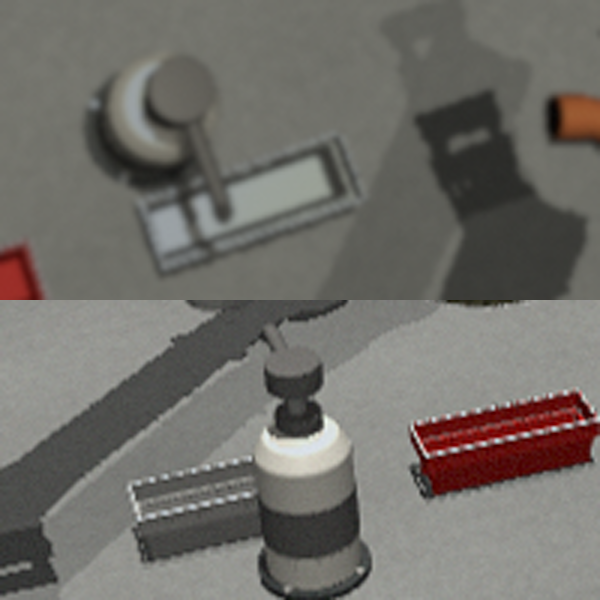

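The tray stands under the spout. In the top crop its rim corners are (137,203), (160,272), (340,137) and (361,205), and the cap centre is (181,88). Checking the offset:

```bash
python3 - <<'E'
from h import *
np.set_printoptions(precision=4,suppress=True)
t=viewer.read_camera("top"); s=viewer.read_camera("scene")
T=lambda x,y:(340+x/3.3333,205+y/3.3333)
r=rim(plane(t,[T(137,203),T(160,272),T(340,137),T(361,205)],.056)); print(r)
cap=plane(t,[T(181,88)],.226)[0]; n=cap[:2]-.095*np.array([.953,.301]); a=np.radians(r[1]); d=n-r[0][:2]
print("cap",cap,"nozzle along/across",d@[np.cos(a),np.sin(a)],d@[-np.sin(a),np.cos(a)])
cs=plane(s,[(150+293/3,205+(362-300)/3)],.226); print("cap scene",cs)
plan([(.59,-.33,.385,107.5),(.603,-.176,.385,107.5),(.603,-.176,.27,107.5)],(.5858,-.4342,.385,107.5))
E
```

```text
(array([ 0.525 , -0.2571,  0.056 ]), np.float64(106.58678999482198), np.float64(0.17876323794426982), np.float64(0.05988828978092156))
cap [ 0.5999 -0.1771  0.226 ] nozzle along/across 0.05376737557498992 0.00022089445957465363
cap scene [[ 0.6064 -0.174   0.226 ]]
(0.59, -0.33, 0.385, 107.5) d [0.491 0.177 0.   ] rot [0. 0. 0.]
(0.603, -0.176, 0.385, 107.5) d [0.715 0.294 0.   ] rot [0. 0. 0.]
(0.603, -0.176, 0.27, 107.5) d [ 0.    -0.     0.575] rot [0. 0. 0.]
```

Emit:
step_arm --delta_pos '[[0.25,0.09,0],[0.49,0.177,0],[0.49,0.177,0],[0.49,0.177,0]]' --rot '[[0,0,0],[0,0,0],[0,0,0],[0,0,0]]' --gripper '[-1,-1,-1,-1]'

```text
time_s: 17.55
tool_pos: [0.5898, -0.3314, 0.3872]
tool_rot: [-179.9, 0.0, 107.5]
force: [-0.1, -0.8, -0.5]
grip_width: 0.0003
grasp_force: 0.0
```

Emit:
step_arm --delta_pos '[[0.25,0.1,0],[0.5,0.2,0],[0.715,0.294,0],[0.715,0.294,0],[0.715,0.294,0]]' --rot '[[0,0,0],[0,0,0],[0,0,0],[0,0,0],[0,0,0]]' --gripper '[-1,-1,-1,-1,-1]'

```text
time_s: 18.18
tool_pos: [0.6032, -0.1791, 0.3869]
tool_rot: [-179.9, 0.0, 107.3]
force: [-0.7, -1.2, 0.5]
grip_width: 0.0005
grasp_force: 0.0
```

Emit:
step_arm --delta_pos '[[0,0,0.2],[0,0,0.4],[0,0,0.55],[0,0,0.65],[0,0,0.67],[0,0,0.67],[0,0,0.67]]' --rot '[[0,0,0],[0,0,0],[0,0,0],[0,0,0],[0,0,0],[0,0,0],[0,0,0]]' --gripper '[-1,-1,-1,-1,-1,-1,-1]'

```text
time_s: 19.05
tool_pos: [0.6042, -0.177, 0.2551]
tool_rot: [179.9, 0.1, 107.5]
force: [-0.1, 0.5, -0.3]
grip_width: 0.0008
grasp_force: 0.0
```

Emit:
step_arm --delta_pos '[[0,0,0.05],[0,0,0.08],[0,0,0.1],[0,0,0.12],[0,0,0.14],[0,0,0.155],[0,0,0.17],[0,0,0.18],[0,0,0.18]]' --rot '[[0,0,0],[0,0,0],[0,0,0],[0,0,0],[0,0,0],[0,0,0],[0,0,0],[0,0,0],[0,0,0]]' --gripper '[-1,-1,-1,-1,-1,-1,-1,-1,-1]'

```text
time_s: 20.18
tool_pos: [0.6034, -0.1768, 0.2199]
tool_rot: [180.0, 0.1, 107.5]
force: [-4.8, 1.7, 12.1]
grip_width: 0.0004
grasp_force: 5.7
```

Emit:
step_arm --delta_pos '[[0,0,0.01],[0,0,0.02],[0,0,0.025],[0,0,0.025]]' --rot '[[0,0,0],[0,0,0],[0,0,0],[0,0,0]]' --gripper '[-1,-1,-1,-1]'

```text
time_s: 20.68
tool_pos: [0.6035, -0.1767, 0.2173]
tool_rot: [179.9, 0.2, 107.5]
force: [-8.1, 1.9, 20.5]
grip_width: 0.0006
grasp_force: 10.2
```

The force has climbed past the 13 N spring force to 20.5 N, so the cap is on its stop. I'll raise the tool and back away.

Emit:
step_arm --delta_pos '[[0,0,-0.03],[0,0,-0.08],[0,0,-0.15],[0,0,-0.3],[0,0,-0.5],[0,0,-0.75],[0,0,-0.75],[0,0,-0.75]]' --rot '[[0,0,0],[0,0,0],[0,0,0],[0,0,0],[0,0,0],[0,0,0],[0,0,0],[0,0,0]]' --gripper '[-1,-1,-1,-1,-1,-1,-1,-1]'

```text
time_s: 21.68
tool_pos: [0.6033, -0.1768, 0.3617]
tool_rot: [-180.0, -0.0, 107.5]
force: [-0.8, 0.1, -1.1]
grip_width: 0.0005
grasp_force: 0.0
```

Emit:
step_arm --delta_pos '[[-0.25,-0.1,0],[-0.5,-0.2,0],[-0.75,-0.29,0],[-0.95,-0.29,0],[-0.95,-0.29,0],[-0.95,-0.29,0]]' --rot '[[0,0,0],[0,0,0],[0,0,0],[0,0,0],[0,0,0],[0,0,0]]' --gripper '[-1,-1,-1,-1,-1,-1]'

```text
time_s: 22.42
tool_pos: [0.6051, -0.3744, 0.3606]
tool_rot: [-179.9, -0.2, 107.5]
force: [-0.5, 0.4, -0.6]
grip_width: 0.0004
grasp_force: 0.0
```

```bash
python3 - <<'E'
from h import *
t=viewer.read_camera("top")["img"][:,:,::-1]; s=viewer.read_camera("scene")["img"][:,:,::-1]
cv2.imwrite("pics/end.png",np.vstack([cv2.resize(t[170:320,210:510],(600,300),interpolation=2),cv2.resize(s[190:340,150:450],(600,300),interpolation=2)]))
E
```

```text
(no output)
```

View pics/end.png

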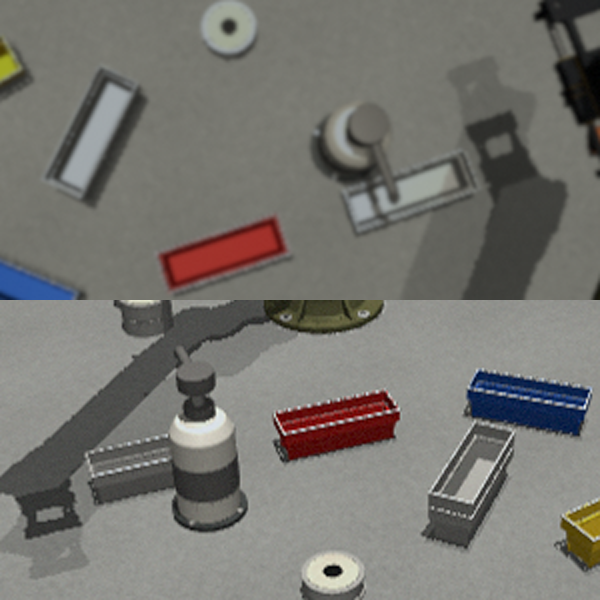

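The picture shows the tray standing under the spout at top crop (410,190), the cap back up at scene crop (195,378), and the two lower trays nested at scene crop (470,480). I'm handing the job in.

```bash
python3 -c "
from cell import env
print(env.sign_off())"
```

```text
the job is handed in; nothing more can be done
None
```

The top tray stands released under the nozzle, the pump cap was pushed to its stop and sprang back up, the other two trays are still nested, and the job was handed in at about 22.5 s of the 64 s allowed; no verdict came back.

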